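# Ready the driver and hold the detector's cover over its screw holes

### The job

I am about to screw the cover onto the grey detector module and need both my hands for the screws. First take the square driver from its wooden stand and set its tip fully down in the recess of the captive knob at the module's side, leaving it standing there within my reach; then pick up the cover plate by its rib and hold it level and still, hovering about 20 mm above the module without touching it, the right way round so that each threaded hole shows through its own hole in the plate. Finish while holding the plate there; leave the driver in the knob and the other things on the bench alone.

Things in the scene. Friction and masses are not known exactly. Their poses are not given: they have to be found in the camera images.
- module: grey open-topped detector housing, fixed to the bench, turned up to about 17 degrees: 104 (x) x 124 (y) x 70 mm high, with a low ear (50 x 56 x 20 mm high) on its -y side that carries a steel four-lobed captive knob. Origin: centre of the housing's underside on the bench; z up
- recess (a point): centre of the mouth of the square recess in the captive knob's top, 48 mm above the bench; in the module's frame at x 0, y -92 mm. The recess is 14 mm square with a 3 mm lead-in, its sides along the module's x and y, 26 mm deep. The knob is fixed and is 47 mm across its lobes
- plate: grey painted cover plate, 100 (x) x 120 (y) x 4 mm, lying flat, with a black upright rib handle centred on top: 12 mm thick (x), 60 mm long (y), its top 34 mm above the underside. Origin: centre of the underside; z up. Four 14 mm holes in a trapezium: wide pair near the +y edge, narrow pair near -y, so only one way round fits. Mass 0.14 to 0.28 kg, centred
- stand: plain wooden tool block, 80 x 80 x 50 mm high, fixed to the bench, with a 14 mm square upright hole, 30 mm deep, in the middle of its top. Origin: centre of the underside. The stand may be to the left or right of the module, the plate on the other side
- driver: driver standing upright, tip down, in the stand: steel shank 10 mm square, 45 mm long, then a black handle 24 mm square, 70 mm long; 115 mm overall; all sides parallel to its x and y. Origin: centre of the tip's end face (20 mm above the bench in the stand); z up along the driver. Loose in its holes: may lean a few degrees when let go. Mass 0.07 to 0.12 kg
- driver_tip (a point): centre of the end face of the driver's tip (the same point as the driver's origin)
- hole_a (a point): centre of a plate hole (14 mm across) at the plate's underside: wide pair, x +36, y +46 mm in the plate's frame
- thread_a (a point): centre of a threaded hole (5 mm bore, dark, in a round 18 mm aluminium boss flush with the rim, 70 mm above the bench): wide pair, x +36, y +46 mm in the module's frame
- hole_b (a point): centre of a plate hole (14 mm across) at the plate's underside: wide pair, x -36, y +46 mm in the plate's frame
- thread_b (a point): centre of a threaded hole (5 mm bore, dark, in a round 18 mm aluminium boss flush with the rim, 70 mm above the bench): wide pair, x -36, y +46 mm in the module's frame
- hole_c (a point): centre of a plate hole (14 mm across) at the plate's underside: narrow pair, x +18, y -46 mm in the plate's frame
- thread_c (a point): centre of a threaded hole (5 mm bore, dark, in a round 18 mm aluminium boss flush with the rim, 70 mm above the bench): narrow pair, x +18, y -46 mm in the module's frame
- hole_d (a point): centre of a plate hole (14 mm across) at the plate's underside: narrow pair, x -18, y -46 mm in the plate's frame
- thread_d (a point): centre of a threaded hole (5 mm bore, dark, in a round 18 mm aluminium boss flush with the rim, 70 mm above the bench): narrow pair, x -18, y -46 mm in the module's frame
- reagent: white reagent bottle, 56 mm across, 130 mm tall; a bystander to leave alone; origin at its underside
- beaker: glass beaker, 60 mm across, 70 mm tall; a bystander to leave alone; origin at its underside
- dish: small white dish, 70 mm across, 22 mm tall; a bystander to leave alone; origin at its underside
- wrench: steel wrench lying flat, 130 mm long; a bystander to leave alone
- blank: small solid aluminium blank, 70 x 50 x 6 mm, no holes or handle; a bystander to leave alone; origin at its underside
- cassette: grey cassette, 60 x 90 x 45 mm; a bystander to leave alone; origin at its underside
- vial: amber vial, 32 mm across, 60 mm tall; a bystander to leave alone; origin at its underside
Mind the look-alikes: they are no part of the job. There is more than one size of the driver; the one meant has the size given above.

How it is judged:
By the outcome, as a careful person would: the job done as asked, in the order asked, and still so for the second after the job is handed in, while the arm keeps its last pose, push and grip.
It also fails if it takes over 58 s, if anything falls off the work surface, if the arm or the gripper's body presses on something with over 40 N, if the wrist force passes 120 N, or if a joint passes its speed limit or range.

### The arm

A 7-joint arm with a two-finger parallel gripper is mounted at the origin on the work surface. World frame = base frame: x ahead of the robot, y to its left, z up, the work surface at z = 0. Lengths are in m, angles in rad, forces in N, time in s.
With the tool pointing down it reaches from about 0.425 to 0.925 m from the base axis. Payload 6.8 kg.
Tool frame: the origin (TCP) lies midway between the tips of the shut fingers; the grasp point (between the pads) lies r.grip_point_offset behind it (r.grip_point_offset is the distance from the TCP to the grasp point, in m); z points along the fingers, y is the direction in which the jaws open and shut (so a half turn about z gives the same grasp; the last joint's range is limited). The gripper opens to 85 mm and grips with 20 to 120 N. Pads are 22 mm wide; open, the fingers measure 114 mm over their backs; the gripper's body (76 mm by 85 mm) begins 54 mm behind the grasp point. The pads swing forward as they close: fully open they stand 13 mm farther back than shut.
Start: joints at [1.183, 0.477, 0.022, 1.555, -0.011, 1.109, -0.083], TCP at [0.186, -0.649, 0.231] pointing down, gripper open.
Joint ranges: [-2.96, 2.96], [-0.34, 2.1], [-1.41, 1.46], [0.24, 2.44], [-1.37, 4.51], [0.17, 1.92], [-2.96, 2.96]. Speed limits (rad/s): [2.39, 2.39, 3.14, 3.14, 3.14, 3.14, 3.14].

### API

Orientations are given as a rotation vector (axis times angle).
In Python, from bench import r gives the robot as it stands. The module is installed in compiled form; this text tells all that it offers.
- The arm moves only by the tool play_rows, never from a script. Its argument "deltas" is a list of rows, each a list of 3 entries, a list of its own where there are three numbers: the finger opening in mm, from 0 to 85.4, then the shift along the tool's x, y, z in mm, then the turn, a rotation vector about the tool's x, y, z in rad. A call has 1 to 8 rows; each row is the pose to reach, as a shift and turn from the pose measured when the call began, along the tool's axes at that moment; what a row does not reach only later rows make up. A row lasts 1/8 s, in which the tool goes at most 62.5 mm and 10.7 degrees, less where a joint would pass 70% of its speed; a pose out of reach is approached as far as the arm can. A call with a gripper value outside its range is refused whole. The fingers move at their own pace and stop on an object; "squeeze" is the grip in N (left out, the last holds). Time passes only in rows, so rows that repeat a pose let the fingers close. It gives the time, the measured TCP pose, the force and the opening at its end, in the units of the state.
- r.get_obs(): the state, without advancing time (a new reading comes with each control period).
- r.grab_frame(name): name is "scene" or "top"; returns (picture, depth): 384x512x3 uint8, red, green, blue; 384x512 float32, m along the optical axis (not along the pixel's ray), 0 where there is no reading.
- r.camera_model(name): a dict with "mtx" (3x3 intrinsics, pixels), "rvec" (rotation vector, rad) and "tvec" (3), from world to camera coordinates, as OpenCV has them. Camera axes: x right, y down, z forward; pixel columns grow to the right and rows downward; lengths in m; the calibration is good to about 2 mm. A picture is of the moment at which its call begins. camera_model takes no time and is no camera call.
- r.hand_in(): hands the job in, once; it reports no verdict.
The state is a dict: "clock": time; "joints": joint angles; "qvel": joint speeds; "tau": joint torques, N m; "tcp_pos": TCP position; "orientation": TCP orientation; "contact_force": force on the tool from outside, world axes, zero at the start; "moment": the same for the moment, N m; "grip_width": finger opening in m.
Only numpy, scipy, OpenCV 4.12 (cv2) and the standard library are available. Lean on these libraries where they do the work, as an engineer would, in place of code of your own. Each camera call takes 0.05 s, during which the arm holds its last target. There are 200 camera calls.

## Working session

There is one attempt and no reset: what is moved stays moved. The work goes in short steps, Python scripts to look and compute and a tool call to move; the robot and the scene stay as the last step left them, time stands still between calls to the robot, and variables do not carry over. Pictures are saved under pics/ and viewed, about 8 in all and at most 12, crops included, and the job is handed in when it is done.

Besides the shell and the picture viewer there is one more tool, called after "Call:" as name([rows], argument=value, ...), one row to a line, values as JSON. play_rows: Moves the arm, as the interface text tells. Its arguments: {"type":"object","properties":{"deltas":{"type":"array"},"squeeze":{"type":"number"}},"required":["deltas"]}

```bash
mkdir -p pics
cat > h.py <<'E'
import numpy as np, cv2
from bench import r
def grab(n,fn=None):
    p,d=r.grab_frame(n); p=np.array(p); np.savez('last_'+n,p=p,d=d)
    if fn: cv2.imwrite('pics/'+fn,p[:,:,::-1])
    return p,d
def cam(n):
    m=r.camera_model(n); R=cv2.Rodrigues(np.array(m['rvec'],float))[0]
    return np.array(m['mtx']),R,np.array(m['tvec'],float).ravel()
def ray(n,uv,z):
    K,R,t=cam(n); uv=np.atleast_2d(uv).astype(float)
    d=(np.linalg.inv(K)@np.c_[uv,np.ones(len(uv))].T).T@R; c=-R.T@t
    return c+d*((z-c[2])/d[:,2])[:,None]
def proj(n,X):
    K,R,t=cam(n); q=(np.atleast_2d(X)@R.T+t)@K.T; return q[:,:2]/q[:,2:]
def cloud(n,d):
    K,R,t=cam(n); v,u=np.mgrid[:384,:512]
    c=np.stack([(u-K[0,2])/K[0,0]*d,(v-K[1,2])/K[1,1]*d,d],-1)
    return (c-t)@R
E
python3 - <<'E'
from h import *
o=r.get_obs()
for k in ['clock','tcp_pos','orientation','contact_force','grip_width']: print(k,o[k])
print(r.grip_point_offset)
for n in ['scene','top']:
    grab(n,n+'1.png'); K,R,t=cam(n); print(n,K.tolist(),(-R.T@t),R[2])
E
```

```text
clock 0.0
tcp_pos [ 0.18622949 -0.64817937  0.23034299]
orientation [-3.10914079e+00 -4.37886995e-01  6.38279225e-04]
contact_force [0.52447091 0.47727297 0.54120938]
grip_width 0.08557914563734119
0.0187
scene [[385.28770790570866, 0.0, 259.819190819571], [0.0, 385.28770790570866, 192.36346196567845], [0.0, 0.0, 1.0]] [1.15873511 0.64728902 0.69989339] [-0.56881854 -0.57424212 -0.58880511]
top [[442.85737533962987, 0.0, 256.8562822582498], [0.0, 442.85737533962987, 190.01063735509842], [0.0, 0.0, 1.0]] [0.5007421  0.04456567 1.2365521 ] [ 0.04265614 -0.00548371 -0.99907476]
```

View pics/top1.png

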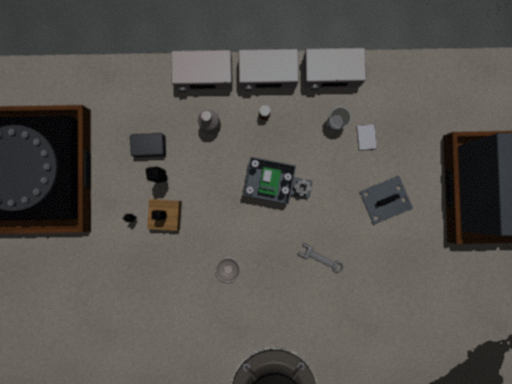

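View pics/scene1.png

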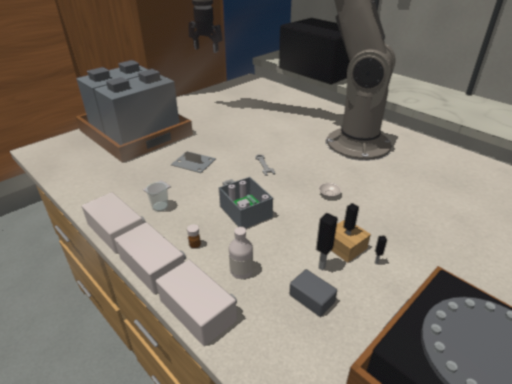

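Top view: stand with driver at (163,215), decoy drivers at (157,174) and (130,217), module at (270,184) with knob at (303,187), plate at (386,200). I'll enlarge those.

Run:
```python
from h import *
p=np.load('last_top.npz')['p']
g=lambda x0,y0,w,h,s:cv2.resize(p[y0:y0+h,x0:x0+w],None,fx=s,fy=s,interpolation=cv2.INTER_CUBIC)
a=g(235,145,88,72,4.5);b=g(352,165,66,72,4.5);c=g(115,160,80,80,3.4)
q=np.load('last_scene.npz')['p']
d=cv2.resize(q[195:275,310:400],None,fx=3.4,fy=3.4,interpolation=cv2.INTER_CUBIC)
im=np.zeros((600,700,3),np.uint8)
im[:a.shape[0],:a.shape[1]]=a; im[:b.shape[0],396:396+b.shape[1]]=b[:, :304]
im[326:326+c.shape[0],:c.shape[1]]=c; im[326:326+d.shape[0],300:300+d.shape[1]]=d
im=np.clip(im.astype(float)*1.8,0,255).astype(np.uint8)
cv2.imwrite('pics/crop1.png',im[:,:,::-1])
```

```text
(no output)
```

View pics/crop1.png

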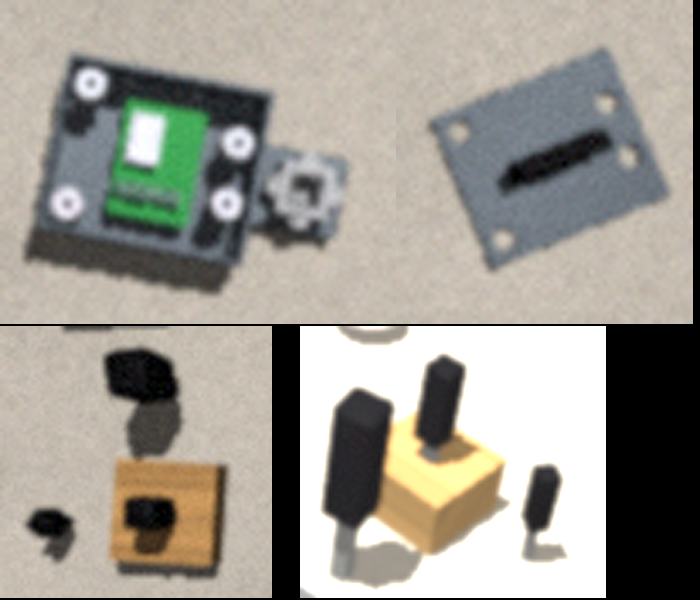

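Top crop: module's wide boss pair on the left (+y world), recess at about (303,187); the plate's wide hole pair is also left; driver in stand is mid-sized, handle roughly aligned with the stand. Now measuring.

```bash
cat > meas.py <<'E'
from h import *
def blobs(mask,amin,amax):
    n,l,s,c=cv2.connectedComponentsWithStats(mask.astype(np.uint8))
    return [(tuple(np.round(c[i],2)),int(s[i,4])) for i in range(1,n) if amin<=s[i,4]<=amax]
def rigid(A,B):
    A=np.array(A,float)[:,:2];B=np.array(B,float)[:,:2]; a=A-A.mean(0);b=B-B.mean(0)
    th=np.arctan2((a[:,0]*b[:,1]-a[:,1]*b[:,0]).sum(),(a*b).sum()); R=np.array([[np.cos(th),-np.sin(th)],[np.sin(th),np.cos(th)]])
    t=B.mean(0)-R@A.mean(0); return th,t,np.linalg.norm(A@R.T+t-B,axis=1)
P=np.array([[.036,.046],[-.036,.046],[.018,-.046],[-.018,-.046]])
E
python3 - <<'E'
from meas import *
z=np.load('last_top.npz');p=z['p'].astype(int);d=z['d']
C=cloud('top',d); mn=p.min(2)
m=np.zeros((384,512),bool); m[150:215,240:298]=mn[150:215,240:298]>125
print('boss',blobs(m,6,80))
# plate: holes = bench colour inside hull
sat=p[:,:,0]-p[:,:,2]
q=np.zeros((384,512),np.uint8); q[170:230,352:420]=(sat<5)[170:230,352:420]
cs,_=cv2.findContours(q,cv2.RETR_CCOMP,cv2.CHAIN_APPROX_NONE)
c=max(cs,key=cv2.contourArea); rc=cv2.minAreaRect(c); print('plate',rc)
f=np.zeros_like(q);cv2.drawContours(f,[c],-1,1,-1)
print('holes',blobs((f>0)&(q==0),3,60))
dk=np.zeros_like(q);dk[170:230,352:420]=(p.max(2)<30)[170:230,352:420];dk&=f
ri=np.argwhere(dk)[:,::-1].astype(np.float32);print('rib',cv2.minAreaRect(ri))
# stand top by depth
s=(abs(C[:,:,2]-.05)<.008);s[:,:140]=0;s[:,190:]=0;s[:195]=0;s[240:]=0
X=C[s][:,:2].astype(np.float32);print('stand',len(X),cv2.minAreaRect(X*1000))
for nm,(u0,u1,v0,v1) in dict(driver=(148,172,205,232),big=(140,170,162,190),small=(120,138,208,226)).items():
    w=C[v0:v1,u0:u1].reshape(-1,3);t=w[:,2].max();k=w[w[:,2]>t-.01]
    print(nm,t,len(k),k.mean(0),cv2.minAreaRect((k[:,:2]*1000).astype(np.float32)))
for n,(u,v) in dict(bottle=(208,118),beaker=(338,120),vial=(265,112),bench=(330,220),rim=(262,160)).items(): print(n,C[v,u])
E
```

```text
boss [((np.float64(254.92), np.float64(163.08)), 12), ((np.float64(266.91), np.float64(175.43)), 54), ((np.float64(285.36), np.float64(189.82)), 11)]
plate ((385.67181396484375, 199.532958984375), (36.81690979003906, 43.51089096069336), 67.16634368896484)
holes [((np.float64(398.5), np.float64(187.5)), 12), ((np.float64(365.5), np.float64(193.71)), 14), ((np.float64(403.38), np.float64(199.38)), 13), ((np.float64(375.5), np.float64(217.71)), 14)]
rib ((386.8965759277344, 200.24136352539062), (5.199469566345215, 24.511783599853516), 68.1985855102539)
stand 768 ((489.8902282714844, 291.9212646484375), (80.74109649658203, 80.06455993652344), 85.47727966308594)
driver 1.2365520960788 3 [0.5007421  0.04456567 1.2365521 ] ((500.7420959472656, 44.565670013427734), (0.0, 0.0), 0.0)
big 1.2365520960788 4 [0.5007421  0.04456567 1.2365521 ] ((500.7420959472656, 44.565670013427734), (0.0, 0.0), 0.0)
small 1.2365520960788 4 [0.5007421  0.04456567 1.2365521 ] ((500.7420959472656, 44.565670013427734), (0.0, 0.0), 0.0)
bottle [0.7315029  0.15788469 0.13098996]
beaker [ 0.74505326 -0.19303895  0.00743089]
vial [0.76012285 0.01224648 0.05832957]
bench [ 0.46595623 -0.16474047 -0.00096979]
rim [0.62966255 0.02305337 0.07042845]
```

Run:
```python
from meas import *
z=np.load('last_top.npz');p=z['p'].astype(int);d=z['d']; d0=np.where(d>0,d,np.nan)
C=cloud('top',d0); g=p.sum(2)/3
uv=[]
for u,v in [(255,163),(250,190),(288,177),(285,190)]:
    w=np.zeros_like(g);w[v-4:v+5,u-4:u+5]=np.clip(g[v-4:v+5,u-4:u+5]-85,0,60)
    V,U=np.nonzero(w);uv.append((np.average(U,weights=w[V,U]),np.average(V,weights=w[V,U])))
B=ray('top',uv,.07); th,t,e=rigid(P,B); print('module',np.round(uv,1).tolist(),th,t,e)
R=np.array([[np.cos(th),-np.sin(th)],[np.sin(th),np.cos(th)]]);rec=t+R@[0,-.092];print('recess',rec,'px',proj('top',[*rec,.048]))
H=ray('top',[(365.5,193.7),(375.5,217.7),(398.5,187.5),(403.4,199.4)],.004)
th,t,e=rigid(P,H);print('plate holes',th,t,e); print('plate rect',ray('top',(385.67,199.53),.004),'rib',ray('top',(386.9,200.24),.034))
for nm,(u0,u1,v0,v1) in dict(driver=(148,172,205,232),big=(140,170,162,190),small=(120,138,208,226)).items():
    w=C[v0:v1,u0:u1].reshape(-1,3);w=w[~np.isnan(w[:,2])];t=np.percentile(w[:,2],97);k=w[w[:,2]>t-.015]
    print(nm,t,len(k),k.mean(0),cv2.minAreaRect((k[:,:2]*1000).astype(np.float32)))
C=cloud('scene',np.where((s:=np.load('last_scene.npz')['d'])>0,s,np.nan))
w=C[200:236,340:362].reshape(-1,3);w=w[(w[:,2]>.075)&(abs(w[:,0]-.49)<.05)&(abs(w[:,1]-.292)<.05)]
print('driver scene',len(w),w.min(0),w.max(0)); 
for lo in(.075,.09,.105,.12):
    k=w[(w[:,2]>lo)&(w[:,2]<lo+.015)];print(lo,len(k),cv2.minAreaRect((k[:,:2]*1000).astype(np.float32)))
o=r.get_obs();print(cv2.Rodrigues(np.array(o['orientation']))[0].round(3).tolist())
```

```text
module [[254.7, 163.1], [249.5, 189.5], [287.4, 176.2], [285.0, 189.7]] -0.21235043112945023 [0.57734689 0.00518465] [0.0003997  0.00052969 0.00034443 0.00021908]
recess [ 0.55795714 -0.08474887] px [[302.47486156 186.74441037]]
plate holes 0.3622128177369478 [ 0.51993744 -0.32080701] [1.94066354e-04 1.80996294e-04 1.89402167e-04 8.67422962e-05]
plate rect [[ 0.52003026 -0.32063399  0.004     ]] rib [[ 0.51756748 -0.31503256  0.034     ]]
driver 0.13627596992607516 98 [0.48994502 0.29038802 0.13376938] ((489.2873229980469, 291.203125), (23.31348419189453, 22.563364028930664), 87.87260437011719)
big 0.16137456027358799 192 [0.59163313 0.29287709 0.15842729] ((592.2019653320312, 293.75537109375), (33.38035583496094, 33.41246032714844), 9.060708999633789)
small 0.08807760110298524 56 [0.48303208 0.37758136 0.08430326] ((482.9720458984375, 378.46917724609375), (17.460647583007812, 18.51899528503418), 49.15737533569336)
driver scene 291 [0.48256797 0.27580865 0.07528519] [0.50733699 0.30184248 0.13622105]
0.075 62 ((499.8048095703125, 293.672119140625), (16.276391983032227, 29.551612854003906), 37.5611457824707)
0.09 58 ((498.2225036621094, 292.74273681640625), (16.859403610229492, 29.693050384521484), 36.8941764831543)
0.105 65 ((500.15692138671875, 294.01373291015625), (17.04568862915039, 30.158449172973633), 39.04069900512695)
0.12 97 ((495.1355285644531, 289.6511535644531), (24.29595947265625, 22.837778091430664), 0.8343578577041626)
[[0.961, 0.276, -0.001], [0.276, -0.961, 0.002], [-0.0, -0.002, -1.0]]
```

```bash
cat > to.py <<'E'
import sys
from h import *
def to(x,y,z,phi):
    o=r.get_obs();R0=cv2.Rodrigues(np.array(o['orientation']))[0]
    c,s=np.cos(phi),np.sin(phi);R1=np.array([[c,s,0],[s,-c,0],[0,0,-1.]])
    d=R0.T@(np.array([x,y,z])-o['tcp_pos'])*1000;w=cv2.Rodrigues(R0.T@R1)[0].ravel()
    print('t',round(o['clock'],2),'tcp',np.round(o['tcp_pos'],4),'F',np.round(o['contact_force'],1),'w',round(o['grip_width'],4),'j7',np.round(o['joints'],2)[-1])
    print('delta',np.round(d,1).tolist(),'turn',np.round(w,3).tolist())
if __name__=='__main__': to(*map(float,sys.argv[1:5]))
E
python3 to.py .60 -.15 .25 1.2
```

```text
t 0.1 tcp [ 0.1863 -0.6482  0.2304] F [-0.3 -0.2 -0.8] w 0.0852 j7 -0.08
delta [535.2, -364.6, -19.0] turn [-0.002, -0.001, -0.92]
```

Call:
play_rows([
  [50, [535, -365, -19], [-0.002, -0.001, -0.92]],
  [50, [535, -365, -19], [-0.002, -0.001, -0.92]],
  [50, [535, -365, -19], [-0.002, -0.001, -0.92]],
  [50, [535, -365, -19], [-0.002, -0.001, -0.92]],
  [50, [535, -365, -19], [-0.002, -0.001, -0.92]],
  [50, [535, -365, -19], [-0.002, -0.001, -0.92]],
  [50, [535, -365, -19], [-0.002, -0.001, -0.92]],
  [50, [535, -365, -19], [-0.002, -0.001, -0.92]],
], squeeze=40)

```text
clock: 1.1
tcp_pos: [0.5059, -0.2622, 0.2456]
orientation: [2.593, 1.773, -0.001]
contact_force: [0.8, -0.6, 0.2]
grip_width: 0.0503
```

```bash
python3 to.py .495 .288 .25 1.53
```

```text
t 1.1 tcp [ 0.5059 -0.2622  0.2456] F [ 0.8 -0.6  0.2] w 0.0503 j7 -0.12
delta [508.8, -209.9, -4.7] turn [-0.0, 0.001, -0.331]
```

Call:
play_rows([
  [50, [509, -210, -5], [0, 0, -0.331]],
  [50, [509, -210, -5], [0, 0, -0.331]],
  [50, [509, -210, -5], [0, 0, -0.331]],
  [50, [509, -210, -5], [0, 0, -0.331]],
  [50, [509, -210, -5], [0, 0, -0.331]],
  [50, [509, -210, -5], [0, 0, -0.331]],
  [50, [509, -210, -5], [0, 0, -0.331]],
  [50, [509, -210, -5], [0, 0, -0.331]],
])

```text
clock: 2.1
tcp_pos: [0.4956, 0.2376, 0.2496]
orientation: [2.266, 2.175, -0.002]
contact_force: [0.7, -0.7, -0.4]
grip_width: 0.05
```

```bash
python3 to.py .4895 .291 .18 1.53
```

```text
t 2.1 tcp [0.4956 0.2376 0.2496] F [ 0.7 -0.7 -0.4] w 0.05 j7 -0.81
delta [53.2, -8.3, 69.6] turn [-0.0, 0.001, -0.0]
```

Call:
play_rows([
  [50, [53.2, -8.3, 0], [0, 0, 0]],
  [50, [53.2, -8.3, 40], [0, 0, 0]],
  [50, [53.2, -8.3, 70], [0, 0, 0]],
  [50, [53.2, -8.3, 70], [0, 0, 0]],
  [50, [53.2, -8.3, 70], [0, 0, 0]],
])

```text
clock: 2.72
tcp_pos: [0.4899, 0.2913, 0.1806]
orientation: [2.266, 2.175, 0.0]
contact_force: [-0.6, -0.6, -0.0]
grip_width: 0.0497
```

```bash
python3 - <<'E'
from h import *
a,_=grab('scene')
a=cv2.resize(a[140:290,290:420],None,fx=4,fy=4,interpolation=cv2.INTER_CUBIC);cv2.imwrite('pics/s2.png',a[:,:,::-1])
E
python3 to.py .4895 .291 .089 1.53
```

```text
t 2.77 tcp [0.4902 0.2915 0.181 ] F [ 0.7  1.7 -0.5] w 0.0497 j7 -0.97
delta [-0.6, -0.8, 92.0] turn [0.001, -0.0, -0.001]
```

View pics/s2.png

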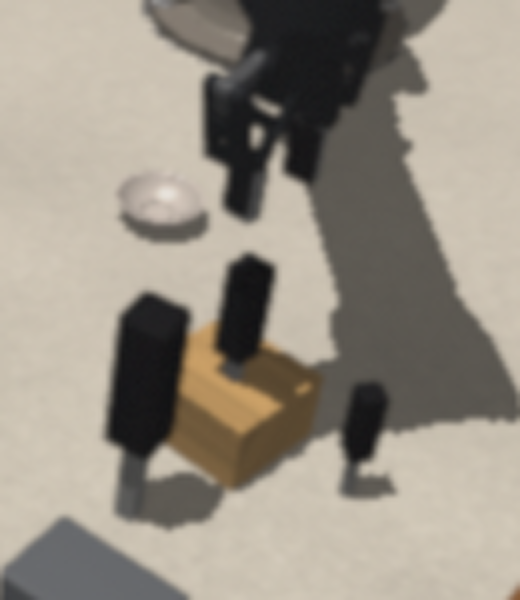

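The gripper is above the right (mid-sized) driver, fingers astride, nothing near. Going down and gripping.

Call:
play_rows([
  [50, [-0.6, -0.8, 45], [0, 0, 0]],
  [50, [-0.6, -0.8, 80], [0, 0, 0]],
  [50, [-0.6, -0.8, 92], [0, 0, 0]],
  [50, [-0.6, -0.8, 92], [0, 0, 0]],
  [15, [-0.6, -0.8, 92], [0, 0, 0]],
  [15, [-0.6, -0.8, 92], [0, 0, 0]],
  [15, [-0.6, -0.8, 92], [0, 0, 0]],
  [15, [-0.6, -0.8, 92], [0, 0, 0]],
], squeeze=40)

```text
clock: 3.78
tcp_pos: [0.4905, 0.2918, 0.0907]
orientation: [2.266, 2.174, 0.006]
contact_force: [-0.2, 0.4, 7.1]
grip_width: 0.0233
```

```bash
python3 to.py .4895 .291 .22 1.53
```

```text
t 3.77 tcp [0.4905 0.2918 0.0907] F [-0.2  0.4  7.1] w 0.0233 j7 -1.05
delta [-0.6, -0.4, -129.3] turn [0.004, -0.002, -0.001]
```

Call:
play_rows([
  [15, [0, 0, -20], [0, 0, 0]],
  [15, [0, 0, -60], [0, 0, 0]],
  [15, [0, 0, -110], [0, 0, 0]],
  [15, [0, 0, -150], [0.004, -0.002, 0]],
  [15, [0, 0, -150], [0.004, -0.002, 0]],
])

```text
clock: 4.4
tcp_pos: [0.4912, 0.2932, 0.2455]
orientation: [2.265, 2.174, 0.011]
contact_force: [-1.1, 0.0, -1.2]
grip_width: 0.0237
```

```bash
python3 to.py .558 -.0847 .22 1.359
```

```text
t 4.4 tcp [0.4912 0.2932 0.2455] F [-1.1  0.  -1.2] w 0.0237 j7 -0.92
delta [-375.0, 82.2, 24.6] turn [0.006, -0.004, 0.171]
```

Call:
play_rows([
  [15, [-375, 82, 0], [0.006, -0.004, 0.171]],
  [15, [-375, 82, 0], [0.006, -0.004, 0.171]],
  [15, [-375, 82, 0], [0.006, -0.004, 0.171]],
  [15, [-375, 82, 0], [0.006, -0.004, 0.171]],
  [15, [-375, 82, 0], [0.006, -0.004, 0.171]],
  [15, [-375, 82, 0], [0.006, -0.004, 0.171]],
  [15, [-375, 82, 0], [0.006, -0.004, 0.171]],
  [15, [-375, 82, 0], [0.006, -0.004, 0.171]],
])

```text
clock: 5.4
tcp_pos: [0.557, -0.0849, 0.2441]
orientation: [-2.444, -1.971, 0.001]
contact_force: [-0.5, 0.7, -0.6]
grip_width: 0.0236
```

```bash
python3 to.py .558 -.0847 .16 1.359
```

```text
t 5.4 tcp [ 0.557  -0.0849  0.2441] F [-0.5  0.7 -0.6] w 0.0236 j7 -0.33
delta [0.4, 1.1, 84.1] turn [-0.002, -0.001, -0.002]
```

Call:
play_rows([
  [15, [0.4, 1.1, 40], [-0.002, -0.001, -0.002]],
  [15, [0.4, 1.1, 84], [-0.002, -0.001, -0.002]],
  [15, [0.4, 1.1, 84], [-0.002, -0.001, -0.002]],
  [15, [0.4, 1.1, 84], [-0.002, -0.001, -0.002]],
])

```text
clock: 5.9
tcp_pos: [0.5588, -0.0832, 0.1616]
orientation: [2.441, 1.976, 0.002]
contact_force: [0.6, 0.9, -0.5]
grip_width: 0.0237
```

Run:
```python
from h import *
a,_=grab('scene')
o=r.get_obs();t=np.array(o['tcp_pos']);print(t,cv2.Rodrigues(np.array(o['orientation']))[0][:,2])
u,v=proj('scene',[*t[:2],.09])[0].astype(int);print(u,v, proj('scene',[[*t[:2],.0896],[.558,-.0847,.048],[.558,-.0847,.09]]))
a=cv2.resize(a[v-60:v+45,u-50:u+50],None,fx=6,fy=6,interpolation=cv2.INTER_CUBIC)[:600];cv2.imwrite('pics/s3.png',a[:,:,::-1]);print(u-50,v-60)
```

```text
[ 0.55931359 -0.08361019  0.16210854] [ 3.02177672e-03 -3.47149271e-04 -9.99995374e-01]
229 171 [[229.4653728  171.29978324]
 [230.15853503 182.74477842]
 [229.55530351 170.8665819 ]]
179 111
```

View pics/s3.png

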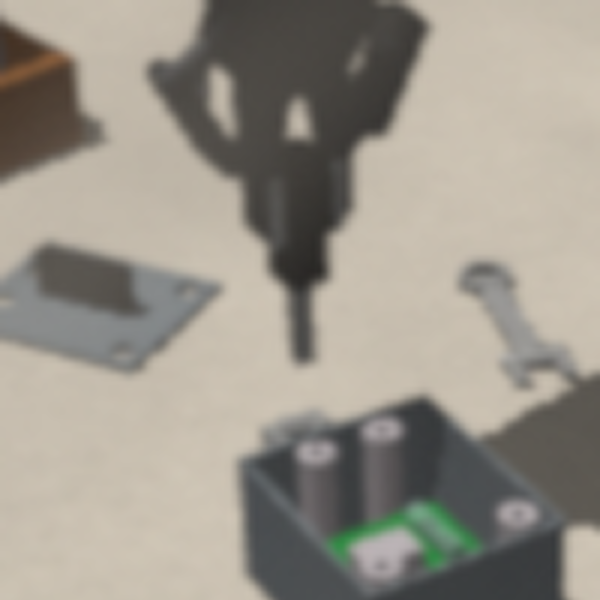

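Tip seen at px (229.5,171.3), exactly where the kinematics puts it; bosses visible at crop (317,452), (382,429), (517,515). Checking the module position against this view.

```bash
python3 - <<'E'
from meas import *
p=np.load('last_scene.npz')['p'].astype(int);g=p.sum(2)/3
th=-.2123;R=np.array([[np.cos(th),-np.sin(th)],[np.sin(th),np.cos(th)]]);W=P@R.T+[.57735,.00518]
uv=proj('scene',np.c_[W,[.07]*4]);print('pred',uv.round(1).tolist())
obs=[]
for u,v in uv.round().astype(int):
    w=np.zeros_like(g);w[v-4:v+5,u-5:u+6]=np.clip(g[v-4:v+5,u-5:u+6]-150,0,60);V,U=np.nonzero(w)
    obs.append((np.average(U,weights=w[V,U]),np.average(V,weights=w[V,U])))
print('obs',np.round(obs,1).tolist());B=ray('scene',obs,.07);t,c,e=rigid(P,B);print(t,c,e)
# holes of the recess in top image
q,d=grab('top'); 
K=ray('scene',(229.5,171.3),.0915);print('tip scene',K)
E
python3 to.py .558 -.0847 .13 1.359
```

```text
pred [[243.0, 205.0], [265.7, 196.4], [232.1, 186.1], [243.0, 182.2]]
obs [[242.4, 202.5], [265.0, 196.0], [230.6, 186.1], [239.6, 178.7]]
-0.18281861166122268 [ 0.57525302 -0.00363378] [0.0033942  0.00759546 0.00672684 0.01144837]
tip scene [[ 0.56110867 -0.08126383  0.0915    ]]
t 6.0 tcp [ 0.5594 -0.084   0.1622] F [-0.5  0.1 -1.3] w 0.0237 j7 -0.39
delta [-1.0, -1.3, 32.2] turn [0.003, -0.0, 0.001]
```

Bosses agree with the top-view pose to about 1 mm (by the crop positions; the automatic centroid there was polluted by the bench). Lowering into the lead-in.

Call:
play_rows([
  [15, [-1.1, -0.8, 20], [0.003, 0, 0.001]],
  [15, [-1.1, -0.8, 40], [0.003, 0, 0.001]],
  [15, [-1.1, -0.8, 47], [0.003, 0, 0.001]],
  [15, [-1.1, -0.8, 54], [0.003, 0, 0.001]],
  [15, [-1.1, -0.8, 54], [0.003, 0, 0.001]],
])

```text
clock: 6.62
tcp_pos: [0.5585, -0.0849, 0.108]
orientation: [-2.444, -1.974, -0.0]
contact_force: [-0.1, 0.6, -1.4]
grip_width: 0.0234
```

```bash
python3 to.py .5585 -.0847 .0925 1.359
```

```text
t 6.62 tcp [ 0.5585 -0.0849  0.108 ] F [-0.1  0.6 -1.4] w 0.0234 j7 -0.43
delta [0.2, -0.0, 15.5] turn [0.0, -0.0, 0.0]
```

Call:
play_rows([
  [15, [0.2, 0, 6], [0, 0, 0]],
  [15, [0.2, 0, 11], [0, 0, 0]],
  [15, [0.2, 0, 14], [0, 0, 0]],
  [15, [0.2, 0, 15.5], [0, 0, 0]],
  [15, [0.2, 0, 16], [0, 0, 0]],
  [15, [0.2, 0, 16], [0, 0, 0]],
])

```text
clock: 7.38
tcp_pos: [0.5585, -0.0847, 0.0927]
orientation: [2.443, 1.974, -0.0]
contact_force: [-2.5, 0.5, 4.6]
grip_width: 0.0234
```

Call:
play_rows([
  [30, [0, 0, 0], [0, 0, 0]],
  [30, [0, 0, 0], [0, 0, 0]],
  [46, [0, 0, 0], [0, 0, 0]],
  [46, [0, 0, 0], [0, 0, 0]],
  [46, [0, 0, -30], [0, 0, 0]],
  [46, [0, 0, -80], [0, 0, 0]],
  [46, [0, 0, -130], [0, 0, 0]],
  [46, [0, 0, -130], [0, 0, 0]],
])

```text
clock: 8.38
tcp_pos: [0.5612, -0.0845, 0.227]
orientation: [2.439, 1.97, 0.009]
contact_force: [0.5, 0.5, -0.2]
grip_width: 0.0465
```

```bash
python3 to.py .5199 -.3207 .2 1.933
```

```text
t 8.38 tcp [ 0.5612 -0.0845  0.227 ] F [ 0.5  0.5 -0.2] w 0.0465 j7 -0.35
delta [-239.6, 9.0, 27.0] turn [0.008, 0.002, -0.574]
```

Call:
play_rows([
  [46, [-240, 9, 0], [0.008, 0.002, -0.574]],
  [46, [-240, 9, 0], [0.008, 0.002, -0.574]],
  [46, [-240, 9, 0], [0.008, 0.002, -0.574]],
  [46, [-240, 9, 0], [0.008, 0.002, -0.574]],
  [46, [-240, 9, 30], [0.008, 0.002, -0.574]],
  [46, [-240, 9, 80], [0.008, 0.002, -0.574]],
  [46, [-240, 9, 120], [0.008, 0.002, -0.574]],
  [46, [-240, 9, 120], [0.008, 0.002, -0.574]],
])

```text
clock: 9.38
tcp_pos: [0.5176, -0.3199, 0.103]
orientation: [-1.78, -2.579, 0.001]
contact_force: [-1.0, 1.1, 0.6]
grip_width: 0.0464
```

```bash
python3 - <<'E'
from h import *
a,d=grab('scene')
C=cloud('scene',np.where(d>0,d,np.nan))
m=(abs(C[:,:,0]-.5585)<.035)&(abs(C[:,:,1]+.0847)<.035)&(C[:,:,2]>.075)
print('driver top',np.nanmax(C[m][:,2]),np.percentile(C[m][:,2],98))
for lo in(.07,.09,.11,.127):
    k=C[m&(C[:,:,2]>lo)&(C[:,:,2]<lo+.02)];print(lo,len(k),k.mean(0) if len(k) else '')
a=cv2.resize(a[100:220,130:290],None,fx=4.5,fy=4.5,interpolation=cv2.INTER_CUBIC);cv2.imwrite('pics/s4.png',a[:,:,::-1])
E
python3 to.py .5199 -.3207 .008 1.933
```

```text
driver top 0.1384329021152342 0.13727678271479776
0.07 39 [ 0.56470244 -0.08148035  0.08298058]
0.09 58 [ 0.56438911 -0.08101482  0.10002602]
0.11 59 [ 0.56397128 -0.07973787  0.11995185]
0.127 60 [ 0.56138397 -0.08293885  0.13371426]
t 9.43 tcp [ 0.5195 -0.3205  0.1056] F [ 0.1 -0.5  1.1] w 0.0459 j7 0.54
delta [-0.6, 0.5, 97.6] turn [-0.002, -0.003, 0.0]
```

View pics/s4.png

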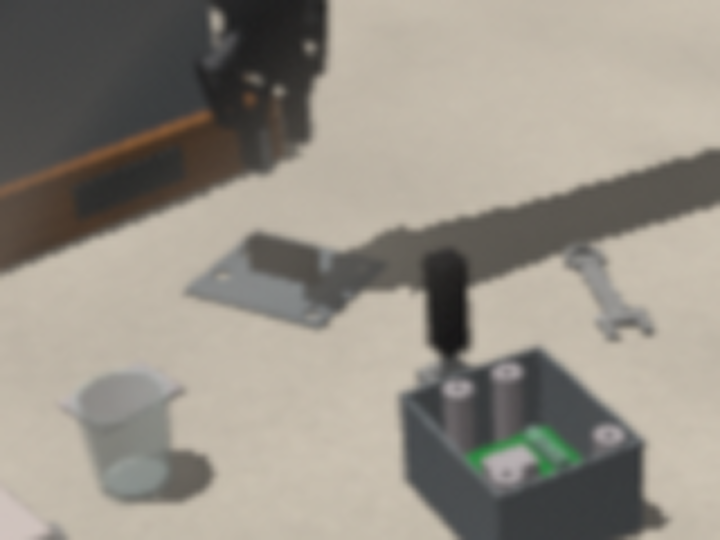

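The driver stands in the knob, top at 137 mm, so its tip is at the recess bottom; the plate is untouched. Going down to the rib.

Call:
play_rows([
  [46, [-0.6, 0.5, 45], [0, 0, 0]],
  [46, [-0.6, 0.5, 80], [0, 0, 0]],
  [46, [-0.6, 0.5, 97], [0, 0, 0]],
  [46, [-0.6, 0.5, 97], [0, 0, 0]],
  [4, [-0.6, 0.5, 97], [0, 0, 0]],
  [4, [-0.6, 0.5, 97], [0, 0, 0]],
  [4, [-0.6, 0.5, 97], [0, 0, 0]],
  [4, [-0.6, 0.5, 97], [0, 0, 0]],
], squeeze=60)

```text
clock: 10.42
tcp_pos: [0.5211, -0.3214, 0.0104]
orientation: [-1.784, -2.585, -0.0]
contact_force: [-0.7, 0.9, 7.3]
grip_width: 0.0106
```

```bash
python3 to.py .5199 -.3207 .15 1.933
```

```text
t 10.43 tcp [ 0.5211 -0.3214  0.0104] F [-0.7  0.9  7.3] w 0.0106 j7 0.47
delta [1.1, -0.9, -139.6] turn [-0.0, -0.001, 0.0]
```

Call:
play_rows([
  [4, [0, 0, -30], [0, 0, 0]],
  [4, [0, 0, -80], [0, 0, 0]],
  [4, [0, 0, -140], [0, 0, 0]],
  [4, [0, 0, -190], [0, 0, 0]],
  [4, [0, 0, -190], [0, 0, 0]],
  [4, [0, 0, -190], [0, 0, 0]],
])

```text
clock: 11.18
tcp_pos: [0.5204, -0.3213, 0.1998]
orientation: [-1.784, -2.584, 0.001]
contact_force: [-1.0, 0.4, -1.7]
grip_width: 0.0106
```

```bash
python3 to.py .577 .0045 .2 1.359
```

```text
t 11.18 tcp [ 0.5204 -0.3213  0.1998] F [-1.   0.4 -1.7] w 0.0106 j7 0.6
delta [284.6, 168.4, -0.1] turn [-0.002, -0.001, 0.574]
```

Call:
play_rows([
  [4, [43, 25, -10], [0, 0, 0.08]],
  [4, [85, 50, -10], [0, 0, 0.17]],
  [4, [128, 76, -10], [0, 0, 0.26]],
  [4, [171, 101, -10], [0, 0, 0.34]],
  [4, [213, 126, -10], [0, 0, 0.43]],
  [4, [250, 148, -5], [0, 0, 0.51]],
  [4, [284.6, 168.4, 0], [-0.002, -0.001, 0.574]],
  [4, [284.6, 168.4, 0], [-0.002, -0.001, 0.574]],
])

```text
clock: 12.18
tcp_pos: [0.5756, 0.0091, 0.1977]
orientation: [-2.434, -1.98, 0.002]
contact_force: [-0.1, -0.1, -2.3]
grip_width: 0.0107
```

```bash
python3 to.py .5768 .0041 .14 1.359; python3 to.py .5768 .0041 .1004 1.359
```

```text
t 12.18 tcp [0.5756 0.0091 0.1977] F [-0.1 -0.1 -2.3] w 0.0107 j7 -0.53
delta [-4.7, 2.5, 57.7] turn [-0.004, -0.001, 0.007]
t 12.18 tcp [0.5756 0.0091 0.1977] F [-0.1 -0.1 -2.3] w 0.0107 j7 -0.53
delta [-4.8, 2.6, 97.3] turn [-0.004, -0.001, 0.007]
```

Call:
play_rows([
  [4, [-4.8, 2.6, 5], [-0.004, -0.001, 0.007]],
  [4, [-4.8, 2.6, 30], [-0.004, -0.001, 0.007]],
  [4, [-4.8, 2.6, 60], [-0.004, -0.001, 0.007]],
  [4, [-4.8, 2.6, 85], [-0.004, -0.001, 0.007]],
  [4, [-4.8, 2.6, 97], [-0.004, -0.001, 0.007]],
  [4, [-4.8, 2.6, 97], [-0.004, -0.001, 0.007]],
  [4, [-4.8, 2.6, 97], [-0.004, -0.001, 0.007]],
])

```text
clock: 13.05
tcp_pos: [0.5774, 0.0038, 0.1014]
orientation: [2.444, 1.973, 0.002]
contact_force: [0.4, -0.6, -2.3]
grip_width: 0.0105
```

```bash
python3 - <<'E'
from h import *
a,d=grab('top');b,e=grab('scene')
A=cv2.resize(a[145:225,230:330],None,fx=5,fy=5,interpolation=cv2.INTER_CUBIC)
B=cv2.resize(b[110:240,200:300],None,fx=3,fy=3,interpolation=cv2.INTER_CUBIC)
im=np.zeros((400,800,3),np.uint8);im[:400,:500]=A;im[:390,500:]=B
cv2.imwrite('pics/f1.png',np.clip(im*1.5,0,255).astype(np.uint8)[:,:,::-1])
E
python3 to.py .5771 .0041 .1004 1.359
```

```text
t 13.15 tcp [0.5775 0.004  0.1017] F [ 0.1  0.5 -2.1] w 0.0113 j7 -0.6
delta [-0.0, -0.4, 1.3] turn [0.002, -0.0, -0.001]
```

View pics/f1.png

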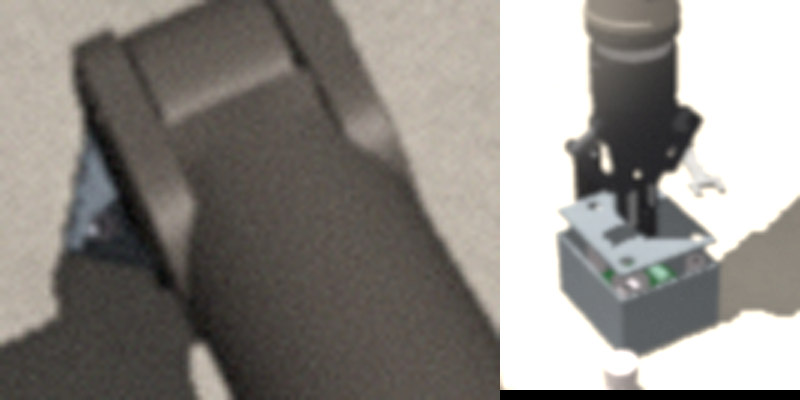

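Top view is mostly blocked by the arm (one hole with the bright boss visible at crop (95,228)); the scene view shows the plate over the module. I'll check level and height by depth and look closer.

Run:
```python
from meas import *
z=np.load('last_scene.npz');b=z['p'];d=z['d'];C=cloud('scene',np.where(d>0,d,np.nan))
th=-.2123;R=np.array([[np.cos(th),-np.sin(th)],[np.sin(th),np.cos(th)]])
L=(C[:,:,:2]-[.5773,.0052])@R
m=(abs(L[:,:,0])<.048)&(abs(L[:,:,1])<.058)&(abs(C[:,:,2]-.094)<.012)
m&=~((abs(L[:,:,0])<.03)&(abs(L[:,:,1])<.035))
X=np.c_[L[m],np.ones(m.sum())];zz=C[:,:,2][m]
for _ in range(3):
    s,*_=np.linalg.lstsq(X,zz,rcond=None);e=abs(X@s-zz);k=e<.003;X,zz=X[k],zz[k]
print(len(zz),'slopes deg',np.degrees(s[:2]),'top z',s[2])
print('hole px',proj('scene',np.c_[P@R.T+[.5773,.0052],[.094]*4]).round(1).tolist())
print('thread px',proj('scene',np.c_[P@R.T+[.5773,.0052],[.07]*4]).round(1).tolist())
B=cv2.resize(b[160:225,210:285],None,fx=8,fy=8,interpolation=cv2.INTER_CUBIC)
B=(255*(B/255.)**.6).astype(np.uint8)
cv2.imwrite('pics/f2.png',B[:,:,::-1])
```

```text
429 slopes deg [ 0.3104375  -0.00535044] top z 0.09467167928570057
hole px [[242.9, 197.8], [265.9, 189.3], [231.8, 179.1], [242.9, 175.3]]
thread px [[243.1, 205.0], [265.8, 196.4], [232.1, 186.1], [243.1, 182.2]]
```

View pics/f2.png

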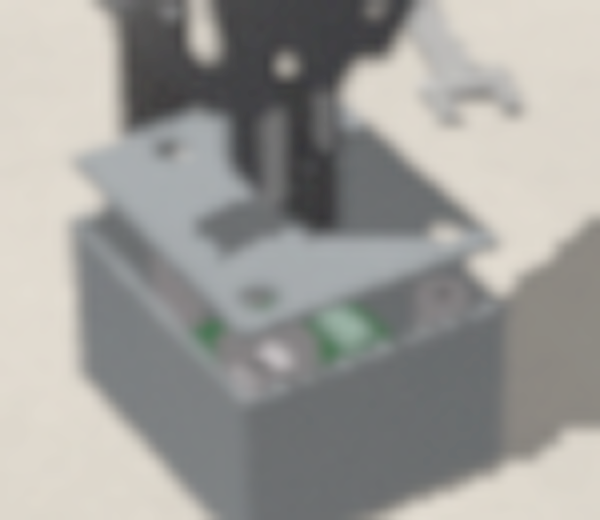

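Holes a, b, c are seen at crop (260,297), (447,232), (172,150), within half a pixel of where they belong, right way round and level. I'll trim 1 mm, settle, check the driver, and hand in.

Call:
play_rows([
  [4, [0, 0, 1], [0.002, 0, 0]],
  [4, [0, 0, 1], [0.002, 0, 0]],
  [4, [0, 0, 1], [0.002, 0, 0]],
  [4, [0, 0, 1], [0.002, 0, 0]],
])

```text
clock: 13.65
tcp_pos: [0.5775, 0.004, 0.1007]
orientation: [-2.444, -1.974, -0.001]
contact_force: [-0.4, -0.2, -1.9]
grip_width: 0.0108
```

Run:
```python
from h import *
a,d=grab('scene');C=cloud('scene',np.where(d>0,d,np.nan))
m=(abs(C[:,:,0]-.5585)<.025)&(abs(C[:,:,1]+.0847)<.025)&(C[:,:,2]>.1)&(C[:,:,2]<.16)
k=C[m];print('driver',len(k),k.mean(0),k.max(0))
o=r.get_obs();print(o['clock'],o['tcp_pos'],o['contact_force'],o['grip_width'],abs(np.array(o['qvel'])).max())
if len(k)>15 and k[:,2].max()<.142: print(r.hand_in(),'handed in')
```

```text
driver 37 [ 0.56320284 -0.08140086  0.1154212 ] [ 0.57262673 -0.06934974  0.13605266]
13.7 [0.57748934 0.00403585 0.10065534] [-0.84228931  0.7999234  -1.75246353] 0.010820730158429912 0.002298221225509895
the job is handed in; nothing more can be done
None handed in
```

The job is done and handed in at 13.7 s. The right driver (115 mm) is standing in the captive knob, and the arm is holding the cover plate over the module.

**Driver:** I took it from the stand and lowered it into the recess until it touched bottom (about 5 N), then let go. Its top afterwards measured about 137 mm above the bench, which is what a fully seated tip gives. The last check, partly hidden by the gripper, still found it upright at about 136 mm.

**Plate:** It is held by its rib, level to about 0.3°. The underside was about 21 mm above the rim, and I then lowered it 1 mm, so it hovers at about 20 mm. The wide hole pair is over the wide boss pair. The arm is still, and the force reading shows only the plate's weight.

**Checks that were weaker or disagreed:**
- **Hole alignment:** The arm blocks most of the top camera. It showed one hole, with a bright boss in it. In the side view, three holes sit within about 2 mm of their places, but the fourth was hidden. I did not see every thread through its hole directly.
- **Module position:** One automatic measurement of the module's bosses in the side view was off because bright bench pixels got in. I used the boss positions read from the picture instead, and they agree with the top view to about 1–2 mm.

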